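# Compare two covered bearings and tray the double-row one

## Robot

A 6-joint arm with a two-finger parallel gripper is mounted at the origin on the work surface. World frame = base frame: x ahead of the robot, y to its left, z up, the work surface at z = 0. Lengths are in m, angles in rad, forces in N, time in s.
With the tool pointing down it reaches from about 0.3 to 0.875 m from the base axis. Payload 6.4 kg.
Tool frame: the origin (TCP) lies at the very end of the fingers, on their centre line; the grasp point (between the pads) lies 19 mm behind it; z points along the fingers, y is the line along which they close (so a half turn about z gives the same grasp; the last joint's range is limited). The gripper opens to 85 mm and grips with 20 to 120 N. Pads are 22 mm wide; open, the fingers measure 114 mm over their backs; the gripper's body (76 mm by 85 mm) begins 54 mm behind the grasp point. The pads swing forward as they close: fully open they stand 13 mm farther back than shut.
Start: joints at [-1.485, 0.181, 1.607, -0, 1.354, -0.206], TCP at [0.165, -0.551, 0.231] pointing down, gripper open.
Joint ranges: [-2.99, 2.99], [-0.89, 2.07], [0.3, 2.58], [-1.14, 4.28], [0, 2.63], [-3.12, 3.12]. Speed limits (rad/s): [2.57, 2.57, 3.01, 3.14, 3.14, 3.14].

## Interface

Orientations are given as a unit quaternion [w, x, y, z].
In Python, from bench import ctrl gives the robot as it stands.
- The arm moves only by the tool advance, called after "Emit:" by a JSON object that holds its "api" and its "payload", one argument or row to a line. Schema: {"type":"object","properties":{"rows":{"type":"string"},"only":{"type":"string"},"quiet":{"type":"boolean"},"lines":{"type":"string"}},"required":["rows"],"additionalProperties":false}. rows is a string of 1 to 10 rows, parted by a bar, with the numbers parted by commas; each row has 7 numbers: dx, dy, dz in units of 50 mm, then a rotation vector rx, ry, rz in rad, then the opening from 0.0 (shut) to 1.0 (fully open); each row is the pose to reach, as a shift and turn from the pose commanded when the call began, along the tool's axes at that moment; what a row does not reach only later rows make up. A row lasts 1/8 s, in which the tool goes at most 0.0625 m and 0.188 rad, less where a joint would pass 70% of its speed; a pose out of reach is approached as far as the arm can. The fingers move at their own pace and stop on an object; the grip force is fixed at half the most. Time passes only in rows, so rows that do not move let the fingers close. The tool returns the time, the measured TCP pose, the force, the opening and the grip force at its end. only (a regular expression) keeps the lines of the reply that match it, lines (a string "A,B") keeps lines A to B, and quiet returns only ok. Input that does not fit is refused with a message, and nothing moves.
- ctrl.get_obs(): the state, without advancing time (a new reading comes with each control period).
- ctrl.camera(name): name is "scene" or "top" or "wrist"; returns the picture (420x560x3 uint8, blue, green, red); there is no depth.
- ctrl.camera_params(name): a dict with "fovy" (degrees; the focal length in pixels is half the picture's height over the tangent of half this angle, whatever the lens; pixels are square), "cx", "cy" (the principal point, pixels), "view" (4x4, takes a point from world to camera coordinates). Camera axes: x right, y up, looking along -z (the intrinsics and any distortion apply to the point x, -y, -z); pixel columns grow to the right and rows downward; lengths in m; the calibration is good to about 2 mm. A picture is of the moment at which its call begins: read the wrist's pose just before it. camera_params takes no time and is no camera call; for the wrist camera it gives the pose at the moment of the call.
- ctrl.hand_in(): hands the job in; it is judged then, once.
The state is a dict: "time_s": time; "q": joint angles; "dq": joint speeds; "joint_efforts": joint torques, N m; "eef_pos": TCP position; "eef_rot": TCP orientation; "wrist_force": force on the tool from outside, world axes, zero at the start; "torque": the same for the moment, N m; "opening": opening from 0.0 (shut) to 1.0 (fully open); "grasp_force": force on a finger pad.
Only numpy, scipy, OpenCV 4.12 (cv2) and the standard library are available. Lean on these libraries where they do the work, as an engineer would, in place of code of your own. Each camera call takes 0.05 s, during which the arm holds its last target. There are 200 camera calls.

## Task

Two red-covered boxes on the inspection bench each hide a bearing: one is a wide double-row bearing with a brass ring on its face, the other a narrow one with a black face. Take both covers off so that you can compare, then lay the wide bearing flat in the free pocket of the blue tray; do not drop anything. Finally put a cover properly back over the narrow bearing, leave the other cover standing rim-down on the green mat and the emptied base open, with the bases and everything else where they were.

Things in the scene. Friction and masses are not known exactly. Their poses are not given: they have to be found in the camera images.
- cover_a: Cover: red upside-down cup, 96 mm across, black stripe at the rim, wall 4 mm, inside 88 mm across, flat top 52 mm above the rim, on it a black round knob 18 mm across and 30 mm high; 0.12 kg. Origin: centre of the open rim (lowest face), z up. Fits either base. Starts seated on a base, rim 10 mm above the bench, hiding a bearing. Lifts straight off: raise 60 mm to clear all.
- cover_b: Cover, like cover_a: red upside-down cup, 96 mm across, black stripe at the rim, wall 4 mm, inside 88 mm across, flat top 52 mm above the rim, on it a black round knob 18 mm across and 30 mm high; 0.12 kg. Origin: centre of the open rim (lowest face), z up. Fits either base. Starts seated on a base, rim 10 mm above the bench, hiding a bearing. Lifts straight off: raise 60 mm to clear all.
- cover_a_knob (a point): Point on the axis of cover_a's knob at a good gripping height: 74 mm above the rim, 22 mm above the flat top, 8 mm below the knob's top.
- cover_b_knob (a point): The same point on cover_b's knob.
- base_a: Base: loose dark steel base, 0.8 kg: flange 100 mm across, 10 mm high, and on it a raised disc 83 mm across, its flat top 16 mm above the bench, on whose middle a bearing lies loose. A cover is seated when its rim goes down around the disc and rests on the flange (2.5 mm play all round). Origin: centre of the underside, z up.
- base_b: Base, like base_a: loose dark steel base, 0.8 kg: flange 100 mm across, 10 mm high, and on it a raised disc 83 mm across, its flat top 16 mm above the bench, on whose middle a bearing lies loose. A cover is seated when its rim goes down around the disc and rests on the flange (2.5 mm play all round). Origin: centre of the underside, z up.
- bearing_wide: The wide double-row bearing: a steel cylinder 46 mm across and 24 mm high with a dark groove round its middle, a brass ring on its upper face and its bore closed by a black plug; about 0.2 kg. Starts lying flat under one of the covers, on either base. Origin at the centre of its underside, z up.
- bearing_narrow: The narrow bearing: a steel cylinder 46 mm across and 14 mm high with a black ring on its upper face and a black plug in its bore; about 0.12 kg. Starts lying flat under the other cover. Stays on its base. Origin at the centre of its underside.
- mat: Flat green rubber mat fixed to the bench, 130 mm (its x) by 300 mm (its y), 3 mm thick, clear of other things: the place to stand the covers. Origin at the centre of its underside.
- mat_left (a point): Point on the mat's top, on its long centre line, 75 mm to +y (its own y) of its centre: room for one cover.
- mat_right (a point): The same, 75 mm to -y of the mat's centre; the two points are 150 mm apart.
- tray: Blue plastic tray fixed to the bench, 162 mm square, 2 x 2 square pockets about 74 mm wide at 78 mm pitch; floor 5 mm, dividers 10 mm, outer walls 12 mm above the bench. Origin: centre of its underside. Stands turned by up to 70 degrees either way. Three pockets hold a bearing; the one at its own -x, +y corner is free.
- tray_free (a point): Centre of the free pocket's floor, 5 mm above the bench, axes as the tray's; the neighbouring bearings are 78 mm away along its +x and its -y.
- stock_1: A steel bearing like the double-row one, already lying loose in a filled pocket of the tray, 46 mm across, 24 mm high, origin at the centre of its underside; leave alone.
- stock_2: A steel bearing like the double-row one, already lying loose in a filled pocket of the tray, 46 mm across, 24 mm high, origin at the centre of its underside; leave alone.
- stock_3: A steel bearing like the double-row one, already lying loose in a filled pocket of the tray, 46 mm across, 24 mm high, origin at the centre of its underside; leave alone.
- oiler: White oil bottle with a red cap, 48 mm across, 120 mm high, left of the work; bystander. Origin at the centre of its underside.
- spanner: Steel spanner lying on the bench at the left; bystander.
- caliper: Caliper with a black slide, 180 mm long, lying on the bench at the right; bystander.

How it is judged:
On the way, in this order (a step that is already met when the one before it is completed fails the run):
1. Both covers are off at the same time, the bearings still on their bases (distance between each of cover_a, cover_b and base_a above 0.085 m and distance between each of cover_a, cover_b and base_b above 0.085 m and distance of each of bearing_wide, bearing_narrow from where it was at the start of the episode below 0.015 m), for 0.2 s.
2. The wide bearing lies flat in the tray's free pocket, let go (horizontal distance between bearing_wide and tray_free below 0.016 m and z of bearing_wide in the frame of tray_free below 0.004 m and angle between bearing_wide's own z axis and vertical below 0.08 rad and contact force between the fingers and bearing_wide below 0.1 N and linear speed of bearing_wide below 0.02 m/s), for 0.2 s.
At the end, for the whole second after the job is handed in: Wide bearing flat in the free pocket (16 mm of centre). Narrow one flat on its base (22 mm), a cover seated over it: rim on the flange, 5 mm of centre, level. Other cover level, rim down, centred over the mat. Bases upright within 30 mm of their starts, tray bearings within 20 mm. All at rest (horizontal distance between bearing_wide and tray_free below 0.016 m and z of bearing_wide in the frame of tray_free below 0.004 m and angle between bearing_wide's own z axis and vertical below 0.08 rad and (((horizontal distance between bearing_narrow and base_a below 0.022 m and angle between bearing_narrow's own z axis and vertical below 0.08 rad) and (horizontal distance between cover_a and base_a below 0.005 m and z of cover_a in the frame of base_a between 0.007 and 0.013 m and angle between cover_a's own z axis and vertical below 0.06 rad) and (x of cover_b in the frame of mat between -0.065 and 0.065 m and y of cover_b in the frame of mat between -0.15 and 0.15 m and height (world z) of cover_b below 0.007 m and angle between cover_b's own z axis and vertical below 0.06 rad)) or ((horizontal distance between bearing_narrow and base_a below 0.022 m and angle between bearing_narrow's own z axis and vertical below 0.08 rad) and (horizontal distance between cover_b and base_a below 0.005 m and z of cover_b in the frame of base_a between 0.007 and 0.013 m and angle between cover_b's own z axis and vertical below 0.06 rad) and (x of cover_a in the frame of mat between -0.065 and 0.065 m and y of cover_a in the frame of mat between -0.15 and 0.15 m and height (world z) of cover_a below 0.007 m and angle between cover_a's own z axis and vertical below 0.06 rad)) or ((horizontal distance between bearing_narrow and base_b below 0.022 m and angle between bearing_narrow's own z axis and vertical below 0.08 rad) and (horizontal distance between cover_a and base_b below 0.005 m and z of cover_a in the frame of base_b between 0.007 and 0.013 m and angle between cover_a's own z axis and vertical below 0.06 rad) and (x of cover_b in the frame of mat between -0.065 and 0.065 m and y of cover_b in the frame of mat between -0.15 and 0.15 m and height (world z) of cover_b below 0.007 m and angle between cover_b's own z axis and vertical below 0.06 rad)) or ((horizontal distance between bearing_narrow and base_b below 0.022 m and angle between bearing_narrow's own z axis and vertical below 0.08 rad) and (horizontal distance between cover_b and base_b below 0.005 m and z of cover_b in the frame of base_b between 0.007 and 0.013 m and angle between cover_b's own z axis and vertical below 0.06 rad) and (x of cover_a in the frame of mat between -0.065 and 0.065 m and y of cover_a in the frame of mat between -0.15 and 0.15 m and height (world z) of cover_a below 0.007 m and angle between cover_a's own z axis and vertical below 0.06 rad))) and distance of each of base_a, base_b from where it was at the start of the episode below 0.03 m and angle between each of base_a, base_b's own z axis and vertical below 0.05 rad and distance of each of stock_1, stock_2, stock_3 from where it was at the start of the episode below 0.02 m and angle between each of stock_1, stock_2, stock_3's own z axis and vertical below 0.1 rad and linear speed of each of bearing_wide, bearing_narrow, cover_a, cover_b, base_a, base_b below 0.02 m/s); the robot touches nothing.
It fails at once if a bearing is dropped (let go more than about 15 mm above what it lands on) ((contact force between the fingers and bearing_wide below 0.05 N and linear speed of bearing_wide above 0.5 m/s) or (contact force between the fingers and bearing_narrow below 0.05 N and linear speed of bearing_narrow above 0.5 m/s)).
It fails at once if a cover is dropped (let go more than about 15 mm above what it lands on) ((contact force between the fingers and cover_a below 0.05 N and linear speed of cover_a above 0.5 m/s) or (contact force between the fingers and cover_b below 0.05 N and linear speed of cover_b above 0.5 m/s)).
It fails at once if a base is tipped by more than 20 degrees (angle between any of base_a, base_b's own z axis and vertical above 0.35 rad).
It fails at once if the oil bottle, spanner or caliper is moved by more than 40 mm (distance of any of oiler, spanner, caliper from where it was at the start of the episode above 0.04 m).
It also fails if it takes over 72 s, if anything falls off the work surface, if the arm or the gripper's body presses on something with over 40 N, if the wrist force passes 120 N, or if a joint passes its speed limit or range.

## Working session

There is one attempt and no reset: what is moved stays moved. The work goes in short steps, Python scripts to look and compute and a tool call to move; the robot and the scene stay as the last step left them, time stands still between calls to the robot, and variables do not carry over. Pictures are saved under pics/ and viewed, at most 10 in all, crops included, and the job is handed in when it is done.

```bash
ls; mkdir -p pics
```

Run:
```python
from bench import ctrl
import cv2
for n in("top","scene"):
    im=ctrl.camera(n); cv2.imwrite(f"pics/{n}0.png",im)
    print(n,ctrl.camera_params(n))
print(ctrl.get_obs())
```

```text
bench.py
pics
top {'fovy': 57.95534279513616, 'cx': 288.4623194384475, 'cy': 205.5720497846367, 'view': array([[ 8.15840920e-03, -9.99966336e-01, -8.75438928e-04,
        -3.68734757e-02],
       [ 9.98827999e-01,  8.10734725e-03,  4.77168706e-02,
        -5.05515200e-01],
       [-4.77081668e-02, -1.26370667e-03,  9.98860518e-01,
        -1.26466123e+00],
       [ 0.00000000e+00,  0.00000000e+00,  0.00000000e+00,
         1.00000000e+00]])}
scene {'fovy': 43.381332597862006, 'cx': 286.50887049352633, 'cy': 210.88865805106926, 'view': array([[ 0.8248212 ,  0.56536727, -0.00546249, -0.43105359],
       [-0.41660772,  0.61426905,  0.67015785,  0.15599524],
       [ 0.38224075, -0.55048469,  0.7421985 , -1.67832597],
       [ 0.        ,  0.        ,  0.        ,  1.        ]])}
{'time_s': 0.1, 'q': array([-1.48528573e+00,  1.81433971e-01,  1.60790823e+00, -2.80047563e-05,
        1.35382467e+00, -2.06325325e-01]), 'dq': array([ 0.00228995, -0.00209132, -0.00078204,  0.00081508, -0.00063741,
        0.00122291]), 'joint_efforts': array([ 1.34928996e-03, -4.45873618e+01, -3.52236843e+01, -2.68224721e-04,
        4.14258800e-03, -3.45106749e-06]), 'eef_pos': array([ 0.1653842 , -0.55017693,  0.23049258]), 'eef_rot': array([-7.86497809e-04,  9.89372104e-01,  1.45403642e-01,  3.38714528e-05]), 'wrist_force': array([-0.06604294, -0.05399643, -0.4229686 ]), 'torque': array([ 0.00563401,  0.00503381, -0.02787328]), 'grasp_force': 0.0, 'opening': 0.9997122332244323}
```
View pics/top0.png

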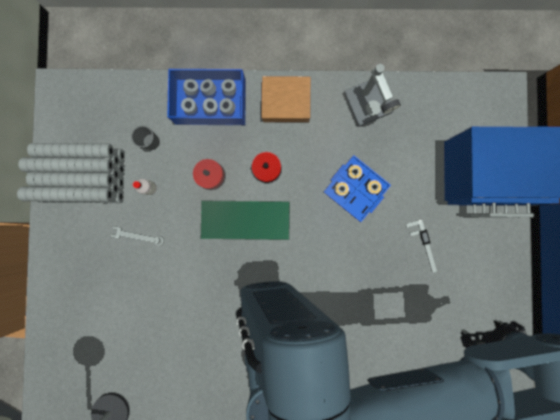

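View pics/scene0.png

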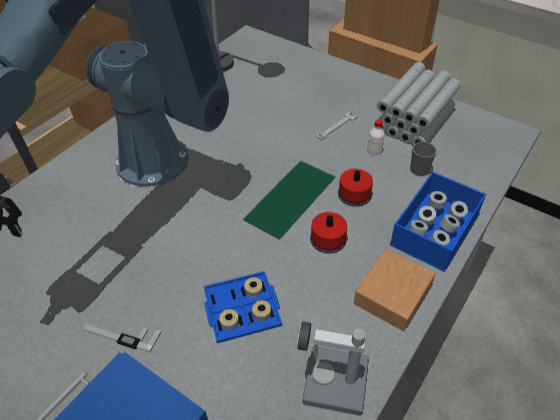

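The top view shows the covers at (208,174) and (266,167), the mat from (201,202) to (289,240), and the tray at about (357,188), with its free pocket at about (358,204). In the scene view the knobs are at (357,175) and (329,216), and the tray's free pocket is at about (223,297).

Create h.py:
```python
import numpy as np, cv2
from scipy.spatial.transform import Rotation as R
from bench import ctrl
def KP(p,h=420):
    f=h/2/np.tan(np.radians(p["fovy"]/2)); V=np.diag([1,-1,-1,1.])@np.array(p["view"])
    return np.array([[f,0,p["cx"]],[0,f,p["cy"]],[0,0,1]]),V
def ray(p,uv):
    K,V=KP(p); d=V[:3,:3].T@np.linalg.solve(K,[uv[0],uv[1],1.]); return -V[:3,:3].T@V[:3,3],d
def onz(p,uv,z):
    c,d=ray(p,uv); return c+d*(z-c[2])/d[2]
def proj(p,X):
    K,V=KP(p); x=K@(V[:3,:3]@np.asarray(X,float)+V[:3,3]); return x[:2]/x[2]
def tri(obs):
    A=np.zeros((3,3));b=np.zeros(3)
    for p,uv in obs:
        c,d=ray(p,uv); d=d/np.linalg.norm(d); M=np.eye(3)-np.outer(d,d); A+=M;b+=M@c
    X=np.linalg.solve(A,b); return X,[np.round(proj(p,X)-uv,1) for p,uv in obs]
def rot(o): q=o["eef_rot"]; return R.from_quat([q[1],q[2],q[3],q[0]])
def to_tool(target,yaw=None):
    """shift in tool axes to world TCP target; and turn rotvec to tool-down with tool y at world yaw"""
    o=ctrl.get_obs(); r=rot(o); d=r.inv().apply(np.asarray(target)-o["eef_pos"])
    out=[np.round(d,4)]
    if yaw is not None:
        best=None
        for k in(0,np.pi,-np.pi):
            a=yaw+k; y=np.array([np.cos(a),np.sin(a),0]);z=np.array([0,0,-1.]);x=np.cross(y,z)
            v=(r.inv()*R.from_matrix(np.c_[x,y,z])).as_rotvec()
            if best is None or np.linalg.norm(v)<np.linalg.norm(best): best=v
        out.append(np.round(best,4))
    return out
```

Run:
```python
from h import *
T=ctrl.camera_params("top");S=ctrl.camera_params("scene");W=ctrl.camera_params("wrist")
t=cv2.imread("pics/top0.png");s=cv2.imread("pics/scene0.png")
for im,n in((t,'t'),(s,'s')):
    hsv=cv2.cvtColor(im,cv2.COLOR_BGR2HSV)
    for nm,m in(("red",((hsv[...,0]<8)|(hsv[...,0]>172))&(hsv[...,1]>150)),("green",(abs(hsv[...,0].astype(int)-75)<20)&(hsv[...,1]>100)),("blue",(abs(hsv[...,0].astype(int)-112)<12)&(hsv[...,1]>130))):
        _,_,st,c=cv2.connectedComponentsWithStats(m.astype('uint8'))
        for i in range(1,len(st)):
            if st[i][4]>300: 
                print(n,nm,st[i],c[i].round(1))
                cs=max(cv2.findContours((m).astype('uint8')[st[i][1]:st[i][1]+st[i][3],st[i][0]:st[i][0]+st[i][2]],0,2)[0],key=cv2.contourArea)
                if nm!="red": print(cv2.boxPoints(cv2.minAreaRect(cs+st[i][:2])).round(1).tolist())
for a,b in(((208,173),(357,174)),((266,166),(329,215))):
    print(tri([(T,a),(S,b)]),onz(T,a,.06))
for z in(0,.092):print([onz(T,u,z).round(3) for u in((208,174),(266,167))])
print([onz(T,u,.003).round(3) for u in((201,202),(289,202),(289,240),(201,240))])
print("free",onz(T,(358,204),.005),"stock",[onz(T,u,.029).round(3) for u in((355,172),(374,187),(342,188))])
K,V=KP(W);o=ctrl.get_obs();c=-V[:3,:3].T@V[:3,3]
print("wrist cam in tool",rot(o).inv().apply(c-o["eef_pos"]),rot(o).inv().apply(V[2,:3]),rot(o).inv().apply(V[0,:3]),W["fovy"])
```

```text
t red [252 153  29  29 641] [266.1 166.9]
t red [194 162  28  25 449] [208.  174.6]
t green [ 202  202   87   37 2600] [251.1 221.1]
[[202.0, 202.0], [288.0, 202.0], [288.0, 238.0], [202.0, 238.0]]
t blue [ 168   69   77   55 1576] [200.5 100. ]
[[168.0, 69.0], [244.0, 69.0], [244.0, 123.0], [168.0, 123.0]]
t blue [  445   125   115   210 11194] [513.9 188.8]
[[445.0, 125.0], [559.0, 125.0], [559.0, 334.0], [445.0, 334.0]]
t blue [ 325  156   65   65 1716] [357.3 190.2]
[[321.70001220703125, 190.60000610351562], [351.3999938964844, 153.5], [392.0, 186.0], [362.29998779296875, 223.10000610351562]]
s red [339 169  34  34 902] [355.2 186.1]
s red [ 311  212   36   38 1065] [328.4 231.2]
s green [ 244  162   91   77 3144] [288.7 199.5]
[[243.5, 218.5], [308.29998779296875, 152.0], [336.3999938964844, 179.3000030517578], [271.5, 245.89999389648438]]
s blue [ 390  172   96  100 4036] [436.1 221.3]
[[384.3999938964844, 241.10000610351562], [430.8999938964844, 161.89999389648438], [488.6000061035156, 195.89999389648438], [442.0, 275.0]]
s blue [ 204  271   78   72 2805] [239.5 306.4]
[[199.5
[... 352 characters left out ...]
  ]
(array([0.62743599, 0.04035047, 0.10359445]), [array([-0.5, -0.7]), array([-1. ,  0.2])]) [0.63193102 0.04138365 0.06      ]
[array([0.612, 0.243, 0.   ]), array([0.638, 0.045, 0.   ])]
[array([0.6  , 0.223, 0.092]), array([0.624, 0.039, 0.092])]
[array([0.516, 0.264, 0.003]), array([ 0.518, -0.034,  0.003]), array([ 0.39 , -0.036,  0.003]), array([0.387, 0.262, 0.003])]
free [ 0.51337444 -0.26812642  0.005     ] stock [array([ 0.619, -0.254,  0.029]), array([ 0.569, -0.317,  0.029]), array([ 0.565, -0.211,  0.029])]
wrist cam in tool [ 0.0852161  -0.00134051 -0.14296516] [-3.26163162e-01  3.23938577e-04  9.45313433e-01] [ 1.20281508e-04  9.99999947e-01 -3.01177528e-04] 65.11619223884797
```

```bash
python3 -c "
from h import *
print(to_tool([.56,.10,.30],-np.pi/2))"
```

```text
[array([ 0.565 , -0.5093, -0.0686]), array([-1.600e-03, -1.000e-04,  2.918e-01])]
```

Careful with the scale: shifts go in units of 50 mm. That gives: 0.565 m is 11.3, -0.509 m is -10.18.

Emit:
{"api": "advance", "payload": {
  "rows": "1.2,-1,-1.4,0,0,0.1,1 | 11.3,-10.18,-1.38,0,0,0.292,1 | 11.3,-10.18,-1.38,0,0,0.292,1 | 11.3,-10.18,-1.38,0,0,0.292,1 | 11.3,-10.18,-1.38,0,0,0.292,1 | 11.3,-10.18,-1.38,0,0,0.292,1 | 11.3,-10.18,-1.38,0,0,0.292,1 | 11.3,-10.18,-1.38,0,0,0.292,1 | 11.3,-10.18,-1.38,0,0,0.292,1 | 11.3,-10.18,-1.38,0,0,0.292,1"
}}

```text
time_s: 1.35
eef_pos: [0.4822, -0.0286, 0.2945]
eef_rot: [0.0, 1.0, -0.0, 0.0]
wrist_force: [0.8, -0.5, -0.6]
opening: 1.0
grasp_force: 0.0
```

```bash
python3 -c "
from h import *
print(to_tool([.56,.10,.30],-np.pi/2))"
```

```text
[array([ 0.0778, -0.1287, -0.0055]), array([ 0.0002, -0.0002, -0.0001])]
```

Create snap.py:
```python
import sys,json
from h import *
n=sys.argv[1]; ctrl.get_obs(); p=ctrl.camera_params("wrist"); im=ctrl.camera("wrist"); cv2.imwrite(f"pics/{n}.png",im)
json.dump({k:np.array(v).tolist() for k,v in p.items()},open(f"pics/{n}.json","w"))
```

```text
(no output)
```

Emit:
{"api": "advance", "payload": {
  "rows": "0,0,0,0,0,0,1 | 0,0,0,0,0,0,1"
}}

```text
time_s: 1.6
eef_pos: [0.4812, -0.0306, 0.2939]
eef_rot: [0.0, 1.0, 0.001, -0.001]
wrist_force: [0.3, -0.4, -0.1]
opening: 0.993
grasp_force: 0.0
```

```bash
python3 snap.py w1
```

Emit:
{"api": "advance", "payload": {
  "rows": "1,-1.8,0,0,0,0,1 | 1.2,-2.6,0,0,0,0,1 | 1.2,-2.6,0,0,0,0,1 | 1.2,-2.6,0,0,0,0,1 | 1.2,-2.6,0,0,0,0,1"
}}

```text
time_s: 2.28
eef_pos: [0.5413, 0.0974, 0.2944]
eef_rot: [0.0, 1.0, -0.001, -0.0]
wrist_force: [-0.3, 0.5, 0.6]
opening: 0.999
grasp_force: 0.0
```

```bash
python3 snap.py w2
```

Run:
```python
import cv2,numpy as np
a=cv2.imread('pics/w1.png');b=cv2.imread('pics/w2.png')
cv2.imwrite('pics/w12.png',cv2.resize(np.vstack([a,b]),None,fx=.71,fy=.71,interpolation=cv2.INTER_AREA))
```

```text
(no output)
```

View pics/w12.png

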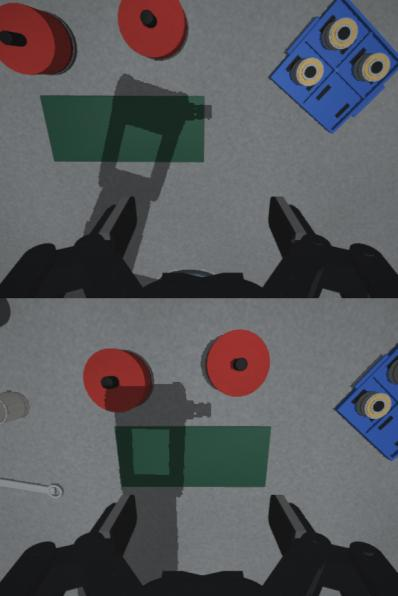

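w1 shows the tray at the right, around (490,90) in full pixels, with the free pocket at about (455,125). In w2 the knobs are at about (155,119) and (338,92) in full pixels, and the mat spans (163,180) to (381,266).

Create meas.py:
```python
import json
from h import *
from scipy.optimize import least_squares
def load(n): return cv2.imread(f"pics/{n}.png"),json.load(open(f"pics/{n}.json"))
def cyl(c,r,z0,z1):
    a=np.linspace(0,2*np.pi,40,endpoint=False)
    return [np.array([c[0]+r*np.cos(t),c[1]+r*np.sin(t),z]) for z in(z0,z1) for t in a]
def hullc(p,c,r,z0,z1):
    h=cv2.convexHull(np.array([proj(p,X) for X in cyl(c,r,z0,z1)],np.float32)); m=cv2.moments(h)
    return np.array([m["m10"],m["m01"]])/m["m00"], m["m00"]
def knob(n,guess,top=.092):
    im,p=load(n); g,_=hullc(p,guess,.009,top-.03,top); m=np.zeros(im.shape[:2],'uint8')
    cv2.circle(m,tuple(int(v) for v in g),28,1,-1)
    b=((im.max(2).astype(int)-im.min(2)<22)&(im.max(2)<75)&(m>0)).astype('uint8')
    _,l,st,c=cv2.connectedComponentsWithStats(b); 
    i=min((i for i in range(1,len(st)) if st[i][4]>30),key=lambda i:np.linalg.norm(c[i]-g))
    h=cv2.convexHull(np.argwhere(l==i)[:,::-1].astype(np.float32)); mm=cv2.moments(h)
    return p,np.array([mm["m10"],mm["m01"]])/mm["m00"],st[i][4]
def fitknob(names,guess,top=.092):
    obs=[knob(n,guess,top) for n in names]
    zs=len(names)>1
    f=lambda x:np.concatenate([hullc(p,x[:2],.009,top-.03+(x[2] if zs else 0),top+(x[2] if zs else 0))[0]-c for p,c,_ in obs])
    s=least_squares(f,[*guess,0][:2+zs],diff_step=1e-4,x_scale=.01)
    return s.x.round(4),f(s.x).round(1),[(a,round(hullc(p,s.x[:2],.009,top-.03,top)[1])) for p,_,a in obs]
```

Run:
```python
from meas import *
print("L",fitknob(["w1","w2"],[.605,.225])); print("R",fitknob(["w1","w2"],[.627,.04]))
for n in("w1","w2"):
    im,p=load(n); hsv=cv2.cvtColor(im,cv2.COLOR_BGR2HSV).astype(int)
    for nm,h0,x0,x1,z in(("blue",112,350,560,.012),("green",75,0,560,.003)):
        m=((abs(hsv[...,0]-h0)<15)&(hsv[...,1]>90)).astype('uint8'); m[:,:x0]=0; m[330:]=0
        m=cv2.morphologyEx(m,cv2.MORPH_CLOSE,np.ones((9,9)))
        c=max(cv2.findContours(m,0,2)[0],key=cv2.contourArea)
        P=np.array([onz(p,q[0],z)[:2]*1000 for q in c],np.float32); r=cv2.minAreaRect(P); print(n,nm,r)
    # brass
    m=((abs(hsv[...,0]-20)<8)&(hsv[...,1]>60)&(hsv[...,2]>90)).astype('uint8'); m=cv2.morphologyEx(m,cv2.MORPH_CLOSE,np.ones((15,15)))
    _,_,st,c=cv2.connectedComponentsWithStats(m)
    for s,cc in zip(st[1:],c[1:]):
        if s[4]>150: print(n,"brass",s,onz(p,cc,.029).round(4))
```

```text
L (array([ 6.061e-01,  2.352e-01, -1.000e-04]), array([-0. ,  0.1,  0. , -0.1]), [(np.int32(598), 733), (np.int32(363), 430)])
R (array([ 0.6308,  0.0445, -0.0014]), array([ 0., -0., -0.,  0.]), [(np.int32(406), 485), (np.int32(284), 338)])
w1 blue ((566.5172119140625, -260.49224853515625), (177.88943481445312, 166.4345703125), 51.40925979614258)
w1 green ((456.15484619140625, 117.66767883300781), (127.90545654296875, 296.9000244140625), 0.05797405168414116)
w1 brass [466  28  36  38 634] [ 0.6204 -0.251   0.029 ]
w1 brass [513  77  35  36 575] [ 0.5699 -0.3151  0.029 ]
w1 brass [420  84  34  35 584] [ 0.5627 -0.2072  0.029 ]
w2 blue ((544.096923828125, -201.80984497070312), (214.8824462890625, 109.90802764892578), 15.110706329345703)
w2 green ((456.7007141113281, 117.51852416992188), (297.14434814453125, 125.89883422851562), 89.85116577148438)
w2 brass [516 136  33  32 788] [ 0.5625 -0.2074  0.029 ]
```

In the tool's units: -0.138 m is -2.76, 0.065 m is 1.3.

Emit:
{"api": "advance", "payload": {
  "rows": "0.6,-1.2,0.8,0,0,0,1 | 1.3,-2.4,1.6,0,0,0,1 | 1.3,-2.76,2,0,0,0,1 | 1.3,-2.76,2,0,0,0,1 | 1.3,-2.76,2,0,0,0,1"
}}

```text
time_s: 2.95
eef_pos: [0.607, 0.2359, 0.1949]
eef_rot: [0.0, 1.0, -0.001, 0.0]
wrist_force: [-0.3, 0.5, 0.1]
opening: 1.001
grasp_force: 0.0
```

```bash
python3 snap.py w3
```

Run:
```python
from meas import *
o=ctrl.get_obs(); print(o["eef_pos"],o["eef_rot"],o["dq"].round(3))
print(fitknob(["w3"],[.606,.235]),fitknob(["w1","w2","w3"],[.606,.235]),to_tool([.606,.235,.068],-np.pi/2))
```

```text
[0.60743872 0.23573423 0.19597116] [ 7.27337766e-05  9.99999113e-01 -8.88524941e-04  9.89486886e-04] [-0.004 -0.022 -0.006  0.002 -0.003  0.003]
(array([0.6062, 0.2355]), array([-0.,  0.]), [(np.int32(509), 591)]) (array([ 6.062e-01,  2.354e-01, -1.000e-04]), array([ 0. ,  0.2, -0.2, -0.2,  0.1,  0. ]), [(np.int32(612), 734), (np.int32(363), 431), (np.int32(509), 591)]) [array([-0.0017,  0.0007,  0.128 ]), array([ 0.0001, -0.002 , -0.0018])]
```

View pics/w3.png

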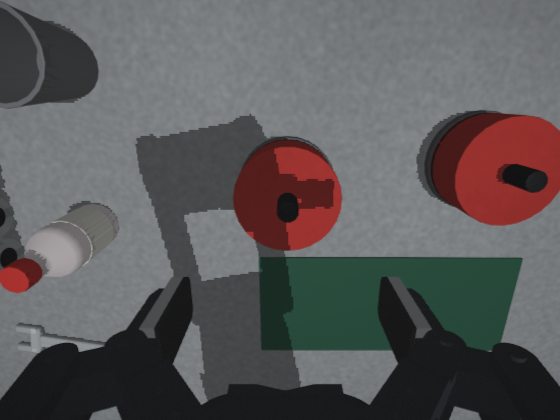

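w3 shows the left knob at (288,207), centred between the fingers, and all three views agree to within 1 mm.

Emit:
{"api": "advance", "payload": {
  "rows": "-0.02,0,1.1,0,0,0,0.6 | -0.02,0,2,0,0,0,0.6 | -0.02,0,2.56,0,0,0,0.5 | -0.02,0,2.56,0,0,0,0.5 | -0.02,0,2.56,0,0,0,0.3 | -0.02,0,2.56,0,0,0,0.1 | -0.02,0,2.56,0,0,0,0 | -0.02,0,2.56,0,0,0,0 | -0.02,0,2.56,0,0,0,0"
}}

```text
time_s: 4.12
eef_pos: [0.6079, 0.2365, 0.0697]
eef_rot: [0.0, 1.0, -0.0, 0.002]
wrist_force: [0.0, -4.6, 7.9]
opening: 0.182
grasp_force: 58.6
```

```bash
python3 -c "
from h import *
o=ctrl.get_obs();print(o['eef_pos'],o['torque'])"
```

```text
[0.60789379 0.23654226 0.0697265 ] [-0.88086475  0.12878148 -0.02140472]
```

In the tool's units: -0.15 m is -3, 0.043 m is 0.86.

Emit:
{"api": "advance", "payload": {
  "rows": "0,0,-0.2,0,0,0,0 | 0,0,-0.8,0,0,0,0 | 0,0,-1.7,0,0,0,0 | -0.6,0.2,-1.7,0,0,0,0 | -1.6,0.4,-1.7,0,0,0,0 | -2.6,0.7,-1.7,0,0,0,0 | -3,0.86,-1.7,0,0,0,0 | -3,0.86,-1,0,0,0,0 | -3,0.86,-0.4,0,0,0,0 | -3,0.86,-0.08,0,0,0,0"
}}

```text
time_s: 5.38
eef_pos: [0.455, 0.1946, 0.0699]
eef_rot: [-0.0, 1.0, -0.0, -0.001]
wrist_force: [0.2, 0.0, -1.2]
opening: 0.186
grasp_force: 58.8
```

Emit:
{"api": "advance", "payload": {
  "rows": "0,0,0,0,0,0,0 | 0,0,0,0,0,0,0"
}}

```text
time_s: 5.62
eef_pos: [0.4566, 0.1946, 0.0716]
eef_rot: [-0.0, 1.0, -0.0, 0.001]
wrist_force: [-0.5, 0.7, -1.2]
opening: 0.184
grasp_force: 58.8
```

```bash
python3 -c "
from h import *
o=ctrl.get_obs();print(o['eef_pos'],o['wrist_force'],o['torque'],rot(o).as_matrix()[:,2])"; python3 snap.py w4
```

```text
[0.45663908 0.19462877 0.07163665] [-0.53664685  0.72879204 -1.16440833] [ 0.00485203 -0.057714   -0.02336338] [ 1.75378465e-03  4.84207162e-04 -9.99998345e-01]
```

View pics/w4.png

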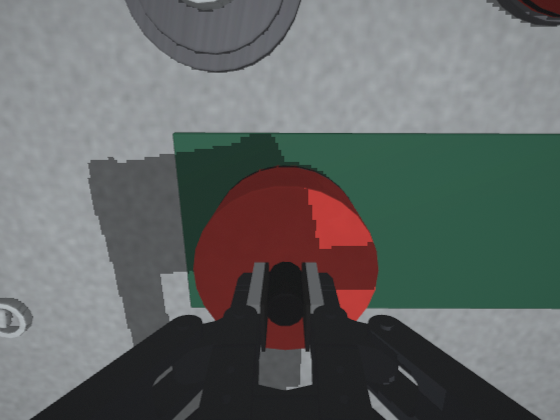

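w4 shows the cover held level in the fingers at (286,265) over the left half of the mat, with its old base still in place at (215,25). I'll lower it to contact now.

In the tool's units: 0.009 m is 0.18, 0.008 m is 0.16.

Emit:
{"api": "advance", "payload": {
  "rows": "0,0,0.08,0,0,0,0 | 0,0,0.14,0,0,0,0 | 0,0,0.16,0,0,0,0 | 0,0,0.18,0,0,0,0 | 0,0,0.18,0,0,0,0"
}}

```text
time_s: 6.3
eef_pos: [0.4555, 0.194, 0.0624]
eef_rot: [0.0, 1.0, 0.0, -0.0]
wrist_force: [-6.1, -3.5, 10.2]
opening: 0.189
grasp_force: 60.1
```

Emit:
{"api": "advance", "payload": {
  "rows": "0,0,-0.02,0,0,0,0.4 | 0,0,-0.02,0,0,0,0.6 | 0,0,-0.02,0,0,0,0.6 | 0,0,-0.6,0,0,0,0.6 | 0,0,-1.8,0,0,0,0.6 | 1,0.8,-2.6,0,0,0,0.7 | 2,1.6,-2.6,0,0,0,0.8 | 3,2.4,-2.6,0,0,0,1 | 3.5,3,-2.6,0,0,0,1 | 3.5,3,-2.6,0,0,0,1"
}}

```text
time_s: 7.55
eef_pos: [0.6325, 0.041, 0.1908]
eef_rot: [0.0, 1.0, -0.002, 0.0]
wrist_force: [-0.0, 0.1, 0.6]
opening: 1.0
grasp_force: 0.0
```

Emit:
{"api": "advance", "payload": {
  "rows": "0,0,0,0,0,0,1 | 0,0,0,0,0,0,1"
}}

```text
time_s: 7.8
eef_pos: [0.6297, 0.0455, 0.1914]
eef_rot: [-0.0, 1.0, 0.001, -0.0]
wrist_force: [0.4, 0.5, -0.9]
opening: 0.999
grasp_force: 0.0
```

```bash
python3 snap.py w5
```

Run:
```python
from meas import *
print(ctrl.get_obs()["eef_pos"])
print(fitknob(["w5"],[.631,.044]),fitknob(["w3","w2","w5"],[.631,.044]),to_tool([.631,.0445,.068],-np.pi/2),"L",fitknob(["w5"],[.456,.193],.085))
```

```text
[0.6298648  0.04556829 0.19154613]
(array([0.631 , 0.0443]), array([-0., -0.]), [(np.int32(517), 608)]) (array([6.31e-01, 4.44e-02, 2.00e-04]), array([-0.1, -0. ,  0.3, -0.1, -0.1,  0.1]), [(np.int32(865), 1008), (np.int32(284), 338), (np.int32(517), 608)]) [array([0.0012, 0.0011, 0.1235]), array([-0.0002,  0.0003,  0.0013])] L (array([0.4567, 0.1935]), array([-0.,  0.]), [(np.int32(2453), 661)])
```

View pics/w5.png

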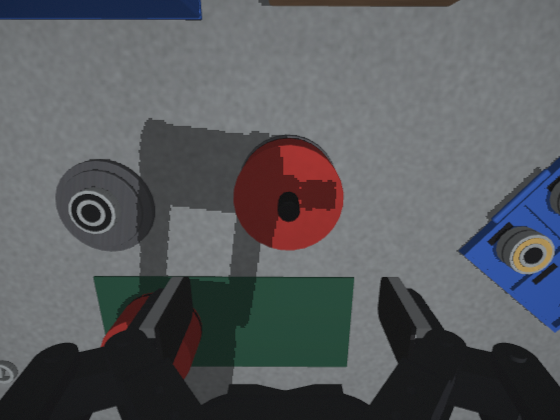

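w5 shows the left base at (104,203) holding the black-faced narrow bearing, so the wide one is under the right cover, whose knob is at (288,206).

Emit:
{"api": "advance", "payload": {
  "rows": "0.02,0.02,1.1,0,0,0,0.6 | 0.02,0.02,2,0,0,0,0.6 | 0.02,0.02,2.46,0,0,0,0.5 | 0.02,0.02,2.46,0,0,0,0.5 | 0.02,0.02,2.46,0,0,0,0.3 | 0.02,0.02,2.46,0,0,0,0.1 | 0.02,0.02,2.46,0,0,0,0 | 0.02,0.02,2.46,0,0,0,0 | 0.02,0.02,2.46,0,0,0,0"
}}

```text
time_s: 8.98
eef_pos: [0.6329, 0.0431, 0.0704]
eef_rot: [0.0, 1.0, -0.0, 0.002]
wrist_force: [-0.4, -1.3, 6.8]
opening: 0.186
grasp_force: 59.1
```

Emit:
{"api": "advance", "payload": {
  "rows": "0,0,-0.2,0,0,0,0 | 0,0,-0.8,0,0,0,0 | 0,0,-1.7,0,0,0,0 | -0.6,0,-1.7,0,0,0,0 | -1.6,0,-1.7,0,0,0,0 | -2.6,0.04,-1.7,0,0,0,0 | -3.5,0.04,-1.7,0,0,0,0 | -3.5,0.04,-1,0,0,0,0 | -3.5,0.04,-0.4,0,0,0,0 | -3.5,0.04,-0.08,0,0,0,0"
}}

```text
time_s: 10.22
eef_pos: [0.4558, 0.0415, 0.0716]
eef_rot: [-0.0, 1.0, -0.0, -0.001]
wrist_force: [0.4, -0.4, -0.6]
opening: 0.185
grasp_force: 58.8
```

Emit:
{"api": "advance", "payload": {
  "rows": "0,0,0,0,0,0,0 | 0,0,0,0,0,0,0"
}}

```text
time_s: 10.48
eef_pos: [0.4575, 0.0412, 0.0734]
eef_rot: [0.0, 1.0, -0.0, 0.001]
wrist_force: [0.4, -1.1, -1.1]
opening: 0.186
grasp_force: 58.8
```

Emit:
{"api": "advance", "payload": {
  "rows": "0,0,0.08,0,0,0,0 | 0,0,0.16,0,0,0,0 | 0,0,0.18,0,0,0,0 | 0,0,0.21,0,0,0,0 | 0,0,0.21,0,0,0,0"
}}

```text
time_s: 11.1
eef_pos: [0.4564, 0.0411, 0.0633]
eef_rot: [0.0, 1.0, 0.0, -0.001]
wrist_force: [-8.1, -1.1, 18.1]
opening: 0.182
grasp_force: 61.0
```

Emit:
{"api": "advance", "payload": {
  "rows": "0,0,-0.02,0,0,0,0.4 | 0,0,-0.02,0,0,0,0.6 | 0,0,-0.02,0,0,0,0.6 | 0,0,-0.6,0,0,0,0.6 | 0,0,-1.8,0,0,0,0.6 | 1,0,-2.6,0,0,0,0.7 | 2,0,-2.6,0,0,0,0.8 | 3,0,-2.6,0,0,0,1 | 3.5,0,-2.6,0,0,0,1 | 3.5,0,-2.6,0,0,0,1"
}}

```text
time_s: 12.35
eef_pos: [0.6324, 0.0412, 0.191]
eef_rot: [-0.0, 1.0, -0.0, -0.0]
wrist_force: [0.2, -0.6, -0.2]
opening: 1.0
grasp_force: 0.0
```

Emit:
{"api": "advance", "payload": {
  "rows": "0,0,0,0,0,0,1 | 0,0,0,0,0,0,1"
}}

```text
time_s: 12.6
eef_pos: [0.6306, 0.0414, 0.192]
eef_rot: [-0.0, 1.0, -0.0, -0.0]
wrist_force: [-0.0, -0.5, -0.5]
opening: 0.996
grasp_force: 0.0
```

```bash
python3 snap.py w6
```

```text
(no output)
```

View pics/w6.png

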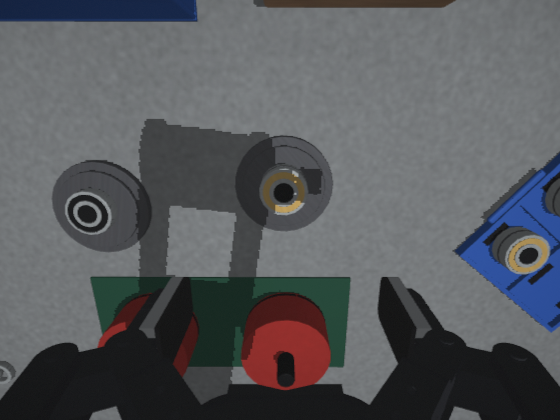

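w6 shows the wide, brass-ringed bearing at (284,191) on the right base and the narrow one still at (89,212). Both covers are standing on the mat. I'll take a second view from another place to get the height.

Emit:
{"api": "advance", "payload": {
  "rows": "0.6,-0.4,0.6,0,0,0,1 | 0.8,-0.8,0.8,0,0,0,1 | 0.8,-0.8,0.8,0,0,0,1 | 0.8,-0.8,0.8,0,0,0,1"
}}

```text
time_s: 13.15
eef_pos: [0.6714, 0.0814, 0.1528]
eef_rot: [0.0, 1.0, 0.0, 0.0]
wrist_force: [-0.5, 0.1, 0.0]
opening: 1.003
grasp_force: 0.0
```

```bash
python3 snap.py w7
```

Create plug.py:
```python
from meas import *
def plug(n,g,z,lim=55,rad=16):
    im,p=load(n); c=proj(p,[*g,z]); m=np.zeros(im.shape[:2],'uint8'); cv2.circle(m,tuple(int(v) for v in c.round()),rad,1,-1)
    b=((im.max(2)<lim)&(m>0)).astype('uint8'); _,l,st,cc=cv2.connectedComponentsWithStats(b)
    i=min((i for i in range(1,len(st)) if st[i][4]>60),key=lambda i:np.linalg.norm(cc[i]-c)); return p,cc[i],st[i].tolist()
```

Run:
```python
from plug import *
im,p=load("w6"); g=onz(p,(284,191),.04)[:2]; print(g)
obs=[]
for n in("w6","w7"):
    for lim in(35,50):
        q=plug(n,g,.04,lim); print(n,q[1:],onz(q[0],q[1],.04).round(4))
    obs.append(q[:2])
print(tri(obs))
c6=cv2.imread("pics/w6.png")[150:235,230:340]; im7,p7=load("w7"); c=proj(p7,[*g,.04]).astype(int); print(c)
c7=im7[c[1]-50:c[1]+50,c[0]-60:c[0]+60]
cv2.imwrite("pics/c67.png",np.hstack([cv2.resize(c6,(380,300)),cv2.resize(c7,(380,300))]))
```

```text
[0.63354494 0.04374517]
w6 (array([283.30496454, 192.5       ]), [274, 184, 19, 18, 282]) [0.6321 0.0444 0.04  ]
w6 (array([283.16558442, 192.48376623]), [274, 183, 20, 20, 308]) [0.6321 0.0445 0.04  ]
w7 (array([329.92250923, 251.46125461]), [320, 243, 21, 18, 271]) [0.6316 0.0441 0.04  ]
w7 (array([329.91883117, 251.16883117]), [320, 242, 21, 19, 308]) [0.6319 0.0441 0.04  ]
(array([0.63264487, 0.04445324, 0.04169561]), [array([ 0.1, -0.1]), array([-0.1,  0.1])])
[330 249]
```

View pics/c67.png

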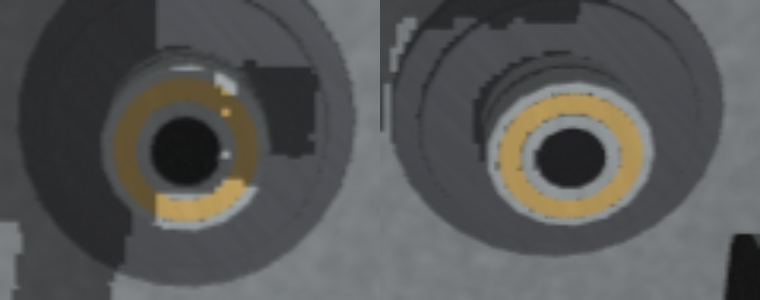

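The bearing is at (0.632, 0.044) with its top at z≈0.041, which matches the expected 0.040. Next I'll grasp it.

Emit:
{"api": "advance", "payload": {
  "rows": "-0.6,0.6,0.4,0,0,0,1 | -0.79,0.74,1,0,0,0,1 | -0.79,0.74,1.8,0,0,0,1 | -0.79,0.74,2.4,0,0,0,1 | -0.79,0.74,2.66,0,0,0,1 | -0.79,0.74,2.66,0,0,0,1 | -0.79,0.74,2.66,0,0,0,1"
}}

```text
time_s: 14.08
eef_pos: [0.6334, 0.044, 0.0208]
eef_rot: [0.0, 1.0, -0.0, 0.001]
wrist_force: [-1.0, 0.4, 0.3]
opening: 1.004
grasp_force: 0.0
```

```bash
python3 -c "
from h import *
print(to_tool([.632,.0444,.0195]),ctrl.get_obs()['wrist_force'])"
```

```text
[array([-0.0014, -0.0004,  0.0013])] [-0.96355766  0.41501665  0.33018422]
```

In the tool's units: -0.001 m is -0.02, 0.001 m is 0.02.

Emit:
{"api": "advance", "payload": {
  "rows": "-0.02,0,0.02,0,0,0,0.7 | -0.02,0,0.02,0,0,0,0.6 | -0.02,0,0.02,0,0,0,0.5 | -0.02,0,0.02,0,0,0,0.3 | -0.02,0,0.02,0,0,0,0 | -0.02,0,0.02,0,0,0,0 | -0.02,0,0.02,0,0,0,0"
}}

```text
time_s: 14.95
eef_pos: [0.6317, 0.0442, 0.0191]
eef_rot: [0.0, 1.0, -0.0, 0.001]
wrist_force: [-1.3, -1.1, 5.5]
opening: 0.515
grasp_force: 60.6
```

Emit:
{"api": "advance", "payload": {
  "rows": "0,0,-0.1,0,0,0,0 | 0,0,-0.4,0,0,0,0 | 0,0,-1,0,0,0,0 | 0,0,-2,0,0,0,0 | -0.4,1,-3,0,0,0,0 | -1,2,-3.6,0,0,0,0 | -1.6,3,-4,0,0,0,0 | -2.2,4.2,-4,0,0,0,0 | -2.6,5.2,-4,0,0,0,0 | -2.6,5.2,-4,0,0,0,0"
}}

```text
time_s: 16.2
eef_pos: [0.4996, -0.2192, 0.2191]
eef_rot: [0.001, 1.0, -0.003, 0.0]
wrist_force: [0.3, 0.5, -1.7]
opening: 0.519
grasp_force: 61.6
```

Emit:
{"api": "advance", "payload": {
  "rows": "0,0,0,0,0,0,0 | 0,0,0,0,0,0,0"
}}

```text
time_s: 16.45
eef_pos: [0.5016, -0.2143, 0.2181]
eef_rot: [-0.0, 1.0, 0.001, 0.0]
wrist_force: [-0.9, 0.1, -1.4]
opening: 0.517
grasp_force: 61.6
```

```bash
python3 snap.py w8
```

```text
(no output)
```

View pics/w8.png

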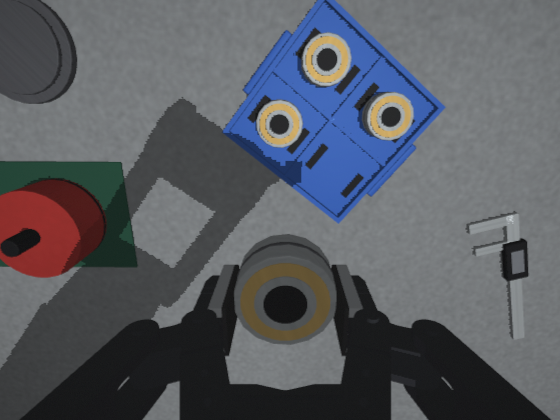

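w8 shows the bearing held at (285,303). The tray's outer corners are at about left (225,132), right (444,106), front (338,221) and far (322,0), with the free pocket at about (336,165).

Run:
```python
from plug import *
im,p=load("w8"); hsv=cv2.cvtColor(im,cv2.COLOR_BGR2HSV).astype(int)
uv=np.array([(225,132),(338,221),(444,106)],np.float32)
g=cv2.cvtColor(im,cv2.COLOR_BGR2GRAY)
# model: outline of tray at z=.012 square 162; fit centre+yaw to the three corners, then check on corner picks
C=np.array([onz(p,u,.012)[:2] for u in uv]); print(C.round(4),[np.linalg.norm(C[i]-C[i+1]).round(4) for i in(0,1)],np.linalg.norm(C[0]-C[2]).round(4))
def sq(x): 
    e=np.array([np.cos(x[2]),np.sin(x[2])]); n=np.array([-e[1],e[0]]); return np.array([x[:2]+.1146*n,x[:2]-.1146*e,x[:2]-.1146*n])
s=least_squares(lambda x:(sq(x)-C).ravel(),[.56,-.26,.1],x_scale=.01)
x=s.x; print("centre",x.round(4),"res",s.fun.round(4)); e=np.array([np.cos(x[2]),np.sin(x[2])]); free=x[:2]-.0552*e; print("free",free.round(4))
n=np.array([-e[1],e[0]])
for nm,q,d in(("A",(326,60),e),("B",(391,117),-n),("C",(280,125),n)):
    print(nm,"nominal",(x[:2]+.0552*d).round(4),"seen",onz(p,q,.029)[:2].round(4))
v=im.copy()
for X in [[*(x[:2]+.1146*d),.012] for d in(e,n,-e,-n)]+[[*free,.005],[*x[:2],.01]]: cv2.circle(v,tuple(proj(p,X).round().astype(int).tolist()),3,(0,255,255),1)
cv2.imwrite("pics/w8m.png",cv2.resize(v[0:240,200:460],None,fx=2.4,fy=2.4))
# held bearing: centre of plug top relative to TCP
o=ctrl.get_obs(); print(o["eef_pos"], "held plug",onz(p,(285,304),o["eef_pos"][2]+.021).round(4)); print(to_tool([*free,.06],np.arctan2(n[1],n[0])-np.pi))
```

```text
[[ 0.5529 -0.1506]
 [ 0.4545 -0.273 ]
 [ 0.5789 -0.3734]] [np.float64(0.1571), np.float64(0.1599)] 0.2244
centre [ 0.5667 -0.2614  0.1118] res [ 0.0011  0.003  -0.0017 -0.0012  0.0006 -0.0019]
free [ 0.5118 -0.2676]
A nominal [ 0.6215 -0.2552] seen [ 0.6194 -0.2504]
B nominal [ 0.5729 -0.3163] seen [ 0.569  -0.3157]
C nominal [ 0.5605 -0.2065] seen [ 0.5613 -0.2078]
[ 0.50164832 -0.21418216  0.21798248] held plug [ 0.5016 -0.2128  0.239 ]
[array([0.0101, 0.0535, 0.158 ]), array([-0.0005, -0.    , -0.1099])]
```

View pics/w8m.png

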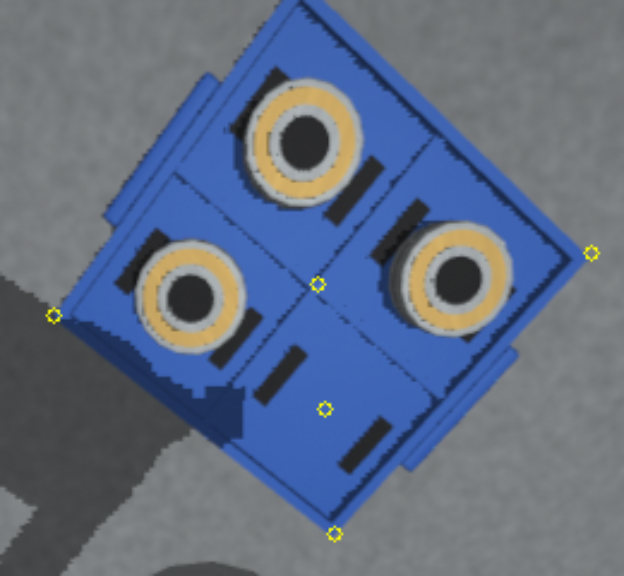

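The fit is slightly off towards the front. Correcting by the divider crossing at (327,120) gives the free pocket at about (0.514, -0.267), turned 0.11 rad.

Emit:
{"api": "advance", "payload": {
  "rows": "0.2,0.6,0.2,0,0,-0.06,0 | 0.248,1.06,1,0,0,-0.11,0 | 0.248,1.06,1.8,0,0,-0.11,0 | 0.248,1.06,2.6,0,0,-0.11,0 | 0.248,1.06,3.3,0,0,-0.11,0 | 0.248,1.06,3.7,0,0,-0.11,0 | 0.248,1.06,3.7,0,0,-0.11,0 | 0.248,1.06,3.7,0,0,-0.11,0"
}}

```text
time_s: 17.5
eef_pos: [0.5147, -0.2691, 0.0344]
eef_rot: [0.001, 0.998, 0.055, 0.001]
wrist_force: [-0.3, 0.0, -1.4]
opening: 0.518
grasp_force: 61.7
```

```bash
python3 snap.py w9
```

Run:
```python
from h import *
o=ctrl.get_obs();print(o["eef_pos"],o["wrist_force"]); print(to_tool([.514,-.267,.0085]))
```

```text
[ 0.51480613 -0.26941554  0.03476644] [ 0.95332457  0.12087903 -1.54743147]
[array([-0.0006, -0.0025,  0.0263])]
```

View pics/w9.png

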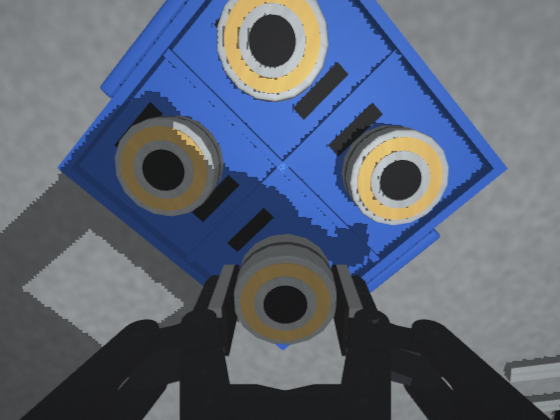

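w9 shows the held bearing at (285,303), over the free pocket and in line with its diagonal: divider crossing at (283,167), front corner at (283,347). That was my 11th picture, one over the limit of 10, so from here I'll check by numbers only.

Emit:
{"api": "advance", "payload": {
  "rows": "0,-0.04,0.2,0,0,0,0 | 0,-0.04,0.36,0,0,0,0 | 0,-0.04,0.44,0,0,0,0 | 0,-0.04,0.48,0,0,0,0 | 0,-0.04,0.5,0,0,0,0 | 0,-0.04,0.5,0,0,0,0"
}}

```text
time_s: 18.3
eef_pos: [0.5134, -0.2669, 0.0082]
eef_rot: [0.0, 0.998, 0.055, 0.0]
wrist_force: [-0.1, -0.3, -1.1]
opening: 0.517
grasp_force: 61.9
```

Careful with the scale: shifts go in units of 50 mm. That gives: 0.0015 m is 0.03, 0.001 m is 0.02.

Emit:
{"api": "advance", "payload": {
  "rows": "0,0,0.02,0,0,0,0 | 0,0,0.03,0,0,0,0 | 0,0,0.03,0,0,0,0"
}}

```text
time_s: 18.68
eef_pos: [0.5135, -0.2669, 0.0081]
eef_rot: [0.0, 0.998, 0.055, 0.0]
wrist_force: [-4.2, 2.5, 12.3]
opening: 0.518
grasp_force: 63.1
```

In the tool's units: -0.11 m is -2.2, -0.18 m is -3.6.

Emit:
{"api": "advance", "payload": {
  "rows": "0,0,-0.02,0,0,0,0.56 | 0,0,-0.02,0,0,0,0.6 | 0,0,-0.02,0,0,0,0.6 | 0,0,-0.4,0,0,0,0.6 | 0,0,-1.2,0,0,0,0.6 | 0,0,-2.2,0,0,0,0.6 | 0,0,-3.4,0,0,0,0.8 | 0,0,-3.6,0,0,0,1 | 0,0,-3.6,0,0,0,1"
}}

```text
time_s: 19.8
eef_pos: [0.5137, -0.267, 0.1881]
eef_rot: [0.001, 0.998, 0.055, 0.001]
wrist_force: [0.8, -0.5, -0.5]
opening: 0.999
grasp_force: 0.0
```

```bash
python3 snap.py w10
```

Run:
```python
from plug import *
q=plug("w10",[.5135,-.267],.029,45,22);print(q[1:],onz(q[0],q[1],.029).round(4))
im,p=load("w10");
for z in(.005,.010): print(proj(p,[.5135,-.267,.029]).round(1))
print(to_tool([.606,.235,.195],-np.pi/2),ctrl.get_obs()["eef_pos"])
```

```text
(array([284.15162455, 191.61371841]), [275, 183, 20, 18, 277]) [ 0.5144 -0.2652  0.029 ]
[286.  192.7]
[286.  192.7]
[array([ 0.1475, -0.4882, -0.0086]), array([-0.0003,  0.0003,  0.1098])] [ 0.51288871 -0.26638914  0.18624858]
```

In the tool's units: -0.488 m is -9.76, 0.147 m is 2.94.

Emit:
{"api": "advance", "payload": {
  "rows": "0.4,-1,0,0,0,0.03,1 | 2.94,-9.76,-0.16,0,0,0.11,1 | 2.94,-9.76,-0.16,0,0,0.11,1 | 2.94,-9.76,-0.16,0,0,0.11,1 | 2.94,-9.76,-0.16,0,0,0.11,1 | 2.94,-9.76,-0.16,0,0,0.11,1 | 2.94,-9.76,-0.16,0,0,0.11,1 | 2.94,-9.76,-0.16,0,0,0.11,1 | 2.94,-9.76,-0.16,0,0,0.11,1 | 2.94,-9.76,-0.16,0,0,0.11,1"
}}

```text
time_s: 21.1
eef_pos: [0.6047, 0.235, 0.1923]
eef_rot: [0.001, 1.0, 0.001, -0.002]
wrist_force: [0.0, -0.5, 0.1]
opening: 1.003
grasp_force: 0.0
```

Emit:
{"api": "advance", "payload": {
  "rows": "0,0,0,0,0,0,1 | 0,0,0,0,0,0,1"
}}

```text
time_s: 21.35
eef_pos: [0.606, 0.2326, 0.1943]
eef_rot: [0.0, 1.0, -0.001, -0.0]
wrist_force: [-0.6, -0.1, 0.5]
opening: 1.001
grasp_force: 0.0
```

```bash
python3 snap.py w11
```

Create base.py:
```python
from plug import *
def rect(n,c,z,s=.0004,half=.08):
    im,p=load(n); k=int(2*half/s); g=[(0,0),(k,0),(k,k),(0,k)]
    src=np.float32([proj(p,[c[0]-half+v*s,c[1]-half+u*s,z]) for u,v in g]); H=cv2.getPerspectiveTransform(src,np.float32(g))
    return cv2.warpPerspective(cv2.cvtColor(im,cv2.COLOR_BGR2GRAY),H,(k,k),flags=cv2.INTER_CUBIC)
def circ(n,c,z,r,s=.0004,half=.08):
    """radial-gradient circle fit: maximise the mean edge strength round a circle of radius r"""
    g=cv2.GaussianBlur(rect(n,c,z,s,half),(0,0),2).astype(float); gx,gy=np.gradient(g)[::-1]
    a=np.linspace(0,2*np.pi,240,endpoint=False); best=[]
    for dx in np.arange(-.012,.0121,.0005):
        for dy in np.arange(-.012,.0121,.0005):
            for rr in(r-.001,r,r+.001):
                # image u = y, v = x
                u=(half+dy+rr*np.sin(a))/s; v=(half+dx+rr*np.cos(a))/s
                e=np.abs(cv2.remap(gx.astype(np.float32),u.astype(np.float32),v.astype(np.float32),1)[:,0]*np.sin(a)+cv2.remap(gy.astype(np.float32),u.astype(np.float32),v.astype(np.float32),1)[:,0]*np.cos(a))
                best.append((np.minimum(e,6).mean(),round(c[0]+dx,4),round(c[1]+dy,4),rr))
    return max(best)
```

Run:
```python
from base import *
for n,c in(("w5",(.606,.235)),("w6",(.606,.235)),("w11",(.606,.235)),("w6",(.632,.044)),("w7",(.632,.044))):
    print(n,"flange",circ(n,c,.010,.050),"disc",circ(n,c,.016,.0415))
for n in("w5","w6","w11"):
    q=plug(n,(.606,.235),.030,60); print(n,q[2],onz(q[0],q[1],.030).round(4))
print(fitknob(["w11"],[.4565,.193],.085),ctrl.get_obs()["eef_pos"])
```

```text
w5 flange (np.float64(4.884814913304273), np.float64(0.607), np.float64(0.2335), 0.051000000000000004) disc (np.float64(2.755724072764482), np.float64(0.6075), np.float64(0.2385), 0.0425)
w6 flange (np.float64(4.885463988772271), np.float64(0.607), np.float64(0.2335), 0.051000000000000004) disc (np.float64(2.983132301010433), np.float64(0.605), np.float64(0.2375), 0.0425)
w11 flange (np.float64(5.124084882508487), np.float64(0.6065), np.float64(0.2355), 0.05) disc (np.float64(2.015388488132979), np.float64(0.6035), np.float64(0.23), 0.0425)
w6 flange (np.float64(5.252280416093337), np.float64(0.631), np.float64(0.044), 0.05) disc (np.float64(2.485629988101521), np.float64(0.642), np.float64(0.047), 0.0405)
w7 flange (np.float64(5.629535692013837), np.float64(0.632), np.float64(0.0445), 0.05) disc (np.float64(2.664576064352414), np.float64(0.639), np.float64(0.039), 0.0415)
w5 [82, 204, 18, 18, 248] [0.6077 0.2377 0.03  ]
w6 [78, 205, 19, 18, 253] [0.6076 0.2377 0.03  ]
w11 [273, 180, 19, 19, 295] [0.6075 0.2367 0.03  ]
(array([0.4539, 0.1951]), array([-0., -0.]), [(np.int32(508), 596)]) [0.60604378 0.23276002 0.19447472]
```

Measured from directly above, the base is at (0.6065, 0.2355), so it hasn't moved, and the narrow bearing is still on it. Next I'll regrip the left cover on the mat at the pose where I let it go.

Emit:
{"api": "advance", "payload": {
  "rows": "-1.2,0.3,0,0,0,0,0.6 | -2.2,0.6,0.2,0,0,0,0.6 | -3.01,0.78,1,0,0,0,0.6 | -3.01,0.78,1.8,0,0,0,0.6 | -3.01,0.78,2.4,0,0,0,0.6 | -3.01,0.78,2.58,0,0,0,0.6 | -3.01,0.78,2.58,0,0,0,0.6 | -3.01,0.78,2.58,0,0,0,0.6"
}}

```text
time_s: 22.4
eef_pos: [0.4566, 0.1955, 0.0668]
eef_rot: [-0.0, 1.0, -0.0, 0.001]
wrist_force: [-0.7, 0.4, -0.5]
opening: 0.601
grasp_force: 0.0
```

```bash
python3 -c "
from h import *
print(to_tool([.4555,.194,.0635]),ctrl.get_obs()['wrist_force'])"
```

```text
[array([-0.0011,  0.0015,  0.0033])] [-0.72021034  0.40348244 -0.480136  ]
```

Emit:
{"api": "advance", "payload": {
  "rows": "-0.02,0.03,0.04,0,0,0,0.5 | -0.02,0.03,0.06,0,0,0,0.4 | -0.02,0.03,0.06,0,0,0,0.3 | -0.02,0.03,0.06,0,0,0,0.1 | -0.02,0.03,0.06,0,0,0,0 | -0.02,0.03,0.06,0,0,0,0 | -0.02,0.03,0.06,0,0,0,0"
}}

```text
time_s: 23.28
eef_pos: [0.4545, 0.1939, 0.0627]
eef_rot: [0.0, 1.0, -0.0, 0.0]
wrist_force: [-1.8, -2.4, 5.0]
opening: 0.186
grasp_force: 58.5
```

Emit:
{"api": "advance", "payload": {
  "rows": "0,0,-0.2,0,0,0,0 | 0,0,-0.8,0,0,0,0 | 0,0,-1.6,0,0,0,0 | 0.4,-0.2,-2,0,0,0,0 | 1.4,-0.4,-2,0,0,0,0 | 2.4,-0.7,-2,0,0,0,0 | 3,-0.84,-2,0,0,0,0 | 3,-0.84,-2,0,0,0,0 | 3,-0.84,-2,0,0,0,0"
}}

```text
time_s: 24.4
eef_pos: [0.6033, 0.236, 0.162]
eef_rot: [0.0, 1.0, 0.0, -0.001]
wrist_force: [-0.7, 0.3, -1.6]
opening: 0.185
grasp_force: 58.8
```

Emit:
{"api": "advance", "payload": {
  "rows": "0,0,0,0,0,0,0 | 0,0,0,0,0,0,0"
}}

```text
time_s: 24.65
eef_pos: [0.6038, 0.236, 0.1628]
eef_rot: [-0.0, 1.0, 0.0, 0.0]
wrist_force: [-0.6, -0.5, -2.1]
opening: 0.184
grasp_force: 58.8
```

```bash
python3 snap.py w12; python3 -c "
from meas import *
print(to_tool([.6075,.236,.085]))
print(ctrl.get_obs()['eef_pos'],fitknob(['w12'],[.606,.236],ctrl.get_obs()['eef_pos'][2]+.023))"
```

```text
[array([ 0.0035, -0.    ,  0.0779])]
[0.6039722  0.23595994 0.1628752 ] (array([0.6059, 0.2369]), array([-0., -0.]), [(np.int32(2197), 2354)])
```

Run:
```python
from base import *
for n,t in(("w12",(.6039,.2360,.1628)),("w4",(.4566,.1946,.0716))):
    r=circ(n,(t[0],t[1]),t[2]-.0077,.048); print(n,r,"rel",np.subtract(r[1:3],t[:2]).round(4))
# red mask centroid on the top plane
    im,p=load(n); hsv=cv2.cvtColor(im,cv2.COLOR_BGR2HSV).astype(int)
    m=(((hsv[...,0]<8)|(hsv[...,0]>172))&(hsv[...,1]>120)).astype('uint8'); c=np.vstack(cv2.findContours(m,0,1)[0])
    P=np.array([onz(p,q[0],t[2]-.0077)[:2] for q in c]); u=P-np.array(t[:2])
    # use front half + sides (near the camera, the top disc's own edge hides the wall): direction away from the camera is the wall
    d=np.hypot(*u.T); P=P[(d>.043)&(d<.053)&(u[:,0]<.02)]; s=least_squares(lambda x:np.hypot(*(P-x).T)-.048,t[:2],loss="soft_l1",f_scale=.0005); print(len(P),s.x.round(4),(s.x-t[:2]).round(4),np.median(abs(s.fun)).round(5))
```

```text
w12 (np.float64(3.0177114263877445), np.float64(0.6029), np.float64(0.237), 0.048) rel [-0.001  0.001]
239 [0.6043 0.2371] [0.0004 0.0011] 0.00081
w4 (np.float64(2.5913327591655446), np.float64(0.4546), np.float64(0.1961), 0.048) rel [-0.002   0.0015]
244 [0.4558 0.1957] [-0.0008  0.0011] 0.00062
```

In the tool's units: 0.003 m is 0.06, 0.0007 m is 0.014.

Emit:
{"api": "advance", "payload": {
  "rows": "0.06,0.014,0.6,0,0,0,0 | 0.06,0.014,1.2,0,0,0,0 | 0.06,0.014,1.5,0,0,0,0 | 0.06,0.014,1.64,0,0,0,0 | 0.06,0.014,1.64,0,0,0,0 | 0.06,0.014,1.64,0,0,0,0"
}}

```text
time_s: 25.45
eef_pos: [0.6083, 0.2355, 0.0818]
eef_rot: [-0.0, 1.0, -0.0, 0.001]
wrist_force: [0.2, -0.5, -1.5]
opening: 0.188
grasp_force: 58.8
```

```bash
python3 -c "
from h import *
o=ctrl.get_obs();print(o['eef_pos'],o['wrist_force'],o['torque'])"
```

```text
[0.60829551 0.23545295 0.08179788] [ 0.18680679 -0.5306005  -1.48503746] [ 0.04605321 -0.00773577  0.03146286]
```

Emit:
{"api": "advance", "payload": {
  "rows": "-0.016,0,0.04,0,0,0,0 | -0.016,0,0.08,0,0,0,0 | -0.016,0,0.12,0,0,0,0 | -0.016,0,0.16,0,0,0,0 | -0.016,0,0.19,0,0,0,0 | -0.016,0,0.19,0,0,0,0"
}}

```text
time_s: 26.2
eef_pos: [0.6065, 0.2352, 0.0708]
eef_rot: [0.0, 1.0, -0.0, -0.0]
wrist_force: [0.7, 0.6, -1.4]
opening: 0.179
grasp_force: 58.8
```

```bash
python3 -c "
from h import *
o=ctrl.get_obs();print(o['eef_pos'],o['wrist_force'],o['torque'])"
```

```text
[0.60645508 0.23522728 0.07075325] [ 0.67937219  0.56456199 -1.4029653 ] [ 0.00837016 -0.05066146 -0.00234157]
```

In the tool's units: 0.002 m is 0.04, 0.001 m is 0.02.

Emit:
{"api": "advance", "payload": {
  "rows": "0,0,0.02,0,0,0,0 | 0,0,0.04,0,0,0,0 | 0,0,0.04,0,0,0,0"
}}

```text
time_s: 26.58
eef_pos: [0.6068, 0.2352, 0.0697]
eef_rot: [0.0, 1.0, -0.0, 0.0]
wrist_force: [-0.9, -2.3, 4.6]
opening: 0.183
grasp_force: 59.5
```

The cover touches down at TCP z=0.0697, the same height as when it was seated at the start. I'll release it, back off and check.

In the tool's units: -0.22 m is -4.4, -0.2 m is -4.

Emit:
{"api": "advance", "payload": {
  "rows": "0,0,-0.01,0,0,0,0.4 | 0,0,-0.01,0,0,0,0.6 | 0,0,-0.01,0,0,0,0.6 | 0,0,-0.6,0,0,0,0.6 | 0,0,-1.8,0,0,0,0.6 | -0.6,0.6,-2.8,0,0,0,1 | -1.2,1.6,-3.6,0,0,0,1 | -1.6,2.6,-4,0,0,0,1 | -1.6,3,-4.4,0,0,0,1 | -1.6,3,-4.4,0,0,0,1"
}}

```text
time_s: 27.82
eef_pos: [0.5276, 0.0838, 0.2913]
eef_rot: [0.0, 1.0, -0.002, 0.002]
wrist_force: [0.9, 0.7, 0.6]
opening: 1.0
grasp_force: 0.0
```

Emit:
{"api": "advance", "payload": {
  "rows": "0,0,0,0,0,0,1 | 0,0,0,0,0,0,1"
}}

```text
time_s: 28.08
eef_pos: [0.5261, 0.0863, 0.2875]
eef_rot: [-0.0, 1.0, 0.001, -0.001]
wrist_force: [0.4, -0.3, -0.1]
opening: 1.005
grasp_force: 0.0
```

```bash
python3 snap.py w13
```

Run:
```python
from base import *
print("seated knob",fitknob(["w13"],[.606,.235]),"z by w3+w13",fitknob(["w3","w13"],[.606,.235]),"\nmat knob",fitknob(["w13"],[.456,.0425],.085))
print("open base",circ("w13",(.632,.044),.010,.05),"flange L",circ("w13",(.6065,.2355),.010,.05))
im,p=load("w13")
for u in((.5627,-.2072),):print("stock C px",proj(p,[*u,.029]))
t=ctrl.camera("top");cv2.imwrite("pics/top1.png",t);T=ctrl.camera_params("top");a=cv2.imread("pics/top0.png")
for nm,X in(("oiler",(.565,.45,.1)),("tray",(.5667,-.2614,.01)),("cal",(.4,-.5,0))):
    u=proj(T,X).astype(int); d=cv2.absdiff(a,t)[u[1]-25:u[1]+25,u[0]-25:u[0]+25].max(2); print(nm,u,(d>40).sum(),np.argwhere(d>40).mean(0) if (d>40).any() else 0)
print(ctrl.get_obs()["eef_pos"])
```

```text
seated knob (array([0.6062, 0.2361]), array([0., 0.]), [(np.int32(396), 489)]) z by w3+w13 (array([0.6064, 0.2356, 0.0009]), array([-0.1,  0.2,  0.1, -0.2]), [(np.int32(509), 591), (np.int32(396), 488)]) 
mat knob (array([0.4544, 0.0424]), array([0., 0.]), [(np.int32(264), 324)])
open base (np.float64(5.893158505293488), np.float64(0.6305), np.float64(0.0445), 0.05) flange L (np.float64(3.0866474080709496), np.float64(0.6065), np.float64(0.2325), 0.049)
stock C px [530.61821109 140.06289263]
oiler [135 184] 0 0
tray [356 188] 191 [40.18324607 27.86387435]
cal [426 238] 0 0
[0.52620208 0.0861972  0.28776992]
```

```bash
python3 -c "
from bench import ctrl
print(ctrl.hand_in())"
```

```text
the job is handed in; nothing more can be done
None
```

I handed the job in at about 28 s of the 72 s: by my measurements the wide bearing is in the tray's free pocket, a cover is seated back over the narrow one and the other cover stands on the mat (the hand-in gave no verdict, and I viewed 11 pictures, one over the limit of 10).

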